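Release the next turning blank from the feed rack

ROBOT

A 6-joint arm with a two-finger parallel gripper is mounted at the origin on the work surface. World frame = base frame: x ahead of the robot, y to its left, z up, the work surface at z = 0. Lengths are in m, angles in degrees, forces in N, time in s.
With the tool pointing down it reaches from about 0.375 to 0.9 m from the base axis. Payload 3.1 kg.
Tool frame: the origin (TCP) lies midway between the tips of the shut fingers; the grasp point (between the pads) lies 19 mm behind it; z points along the fingers, y is the direction in which the jaws open and shut (so a half turn about z gives the same grasp; the last joint's range is limited). The gripper opens to 87 mm and grips with 3 to 60 N. Pads are 19 mm wide; open, the fingers measure 117 mm over their backs; the gripper's body (75 mm by 190 mm) begins 51 mm behind the grasp point.
Start: joints at [52.97, 30.224, 82.088, -0, 67.689, -10.227], TCP at [0.282, 0.558, 0.223] pointing down, gripper open.
Joint ranges: [-176.69, 176.69], [-43.24, 126.21], [12.49, 139.97], [-82, 262], [0, 151.66], [-163.58, 163.58]. Speed limits (degrees/s): [159.86, 159.86, 180, 180, 180, 180].

INTERFACE

Orientations are given as a 3x3 rotation matrix whose columns are the frame's x, y, z axes.
In Python, from rig import status, vision, bot, models gives the robot as it stands.
- The arm moves only by the tool send_rows, never from a script. Its argument "moves" is a list of rows, each a list of 7 numbers: the shift along the tool's x, y, z in units of 25 mm (1.0 is 25 mm), then the turn, a rotation vector about the tool's x, y, z in units of 10 degrees (1.0 is 10 degrees), then the closure, from -1 (fully open) to 1 (shut), so that 0 is half open. In form: [[dx, dy, dz, rx, ry, rz, hand], ...]. A call has 1 to 12 rows; each row shifts and turns the commanded pose from where the row before left it, along the tool's axes as they then stand; what a row does not reach is not made up. A row lasts 1/8 s, in which the tool goes at most 62.5 mm and 10.7 degrees, less where a joint would pass 70% of its speed; a pose out of reach is approached as far as the arm can. A call is refused whole if a number of a shift passes 1 or a number of a turn 1, either way. A call with a gripper value outside its range is refused whole. The fingers move at their own pace and stop on an object; the grip force is fixed at half the most. Time passes only in rows, so rows that do not move let the fingers close. It gives the time, the measured TCP pose, the force and the opening at its end, in the units of the state.
- status.read_state(): the state, without advancing time (a new reading comes with each control period).
- vision.capture(name): name is "scene" or "top" or "wrist"; returns a dict with "img" (420x560x3 uint8, red, green, blue), "depth" (420x560 float32, m along the optical axis (not along the pixel's ray), 0 where there is no reading), "fx", "fy", "cx", "cy" (pixels), "pose" (4x4, takes a point from camera to world coordinates); the wrist camera has in their place "hand_eye" (4x4, takes a point from camera to tool coordinates, whose origin is the TCP and whose axes are the flange's). Camera axes: x right, y up, looking along -z (the intrinsics and any distortion apply to the point x, -y, -z); pixel columns grow to the right and rows downward; lengths in m; the calibration is good to about 2 mm. A picture is of the moment at which its call begins: read the wrist's pose just before it.
- bot.hand_in(): hands the job in, once; it reports no verdict.
Trained networks look in the newest picture that a camera, given by its name, has taken for a name from the list of things; names that differ only in an ending like _2 or _b are one class to them, and where a whole thing is asked for, a point or a joint stands for the part that bears it (a point fixed in the world has none). Each returns a list of dicts, best first, with "confidence" (0 to 1); they miss things now and then, are a little off and sometimes report something else, mostly with a low value. They report only what shows in the picture. A call takes as long as a camera call. They do not tell look-alikes from the thing itself.
- models.masks_of(camera, name): "mask" (420x560 bool, what is visible of it) and "extent" ([left, top, right, bottom] in pixels, round what is visible of it).
- models.landmark_of(camera, name): "point" ([column, row] in pixels: a listed point, or the origin of a listed thing).
The state is a dict: "time_s": time; "joint_positions": joint angles; "qvel": joint speeds; "tau": joint torques, N m; "position": TCP position; "tcp_rot": TCP orientation; "force": force on the tool from outside, world axes, zero at the start; "moment": the same for the moment, N m; "opening": opening from 0.0 (shut) to 1.0 (fully open).
Only numpy, scipy, OpenCV 4.12 (cv2) and the standard library are available. Lean on these libraries where they do the work, as an engineer would, in place of code of your own. Each camera call takes 0.05 s, during which the arm holds its last target.

TASK

Let the next wooden blank roll down the feed rack: with the two fingertips press both round black keys on the rack's upper deck fully down together, and hold them down until the blank has rolled to the foot stop and come to rest there. Then let both keys spring back up and withdraw. Do not touch the blank itself, and leave the things standing around the rack where they are.

Things in the scene. Friction and masses are not known exactly. Their poses are not given: they have to be found in the camera images.
- rack: Wooden gravity feed rack fixed to the table, 310 x 170 mm. Origin on the table under the midpoint of the two keys; x downhill, y across, z up. Level key deck at the upper end (x -50 to 35 mm, top 66 mm high, only the keys stand on it), then a chute 134 mm wide sloping down 7 degrees between cheeks up to about 90 mm high, to a foot stop (face at x = 232 mm, top 68 mm high).
- top_left (a point): Centre of the flat top of the left round black push key, whose cap is 26 mm in diameter, 14 mm high, on the deck's +y side; moves with it. It is 92 mm above the table at rest, 82 mm fully down. The two caps' centres are 64 mm apart along the rack's y (this one at x = 0, y = 32 mm of the rack); between them only bare deck, 26 mm below their tops.
- top_right (a point): Centre of the flat top of the right key, the left one's twin, on the -y side (x = 0, y = -32 mm in the rack's frame).
- key_left (a joint): How far the left key is pressed, in m: 0 up, 0.010 fully down. Vertical travel, springs back by itself; about 1 N to start, 3 N to hold fully down. It works a small steel gate that stands 5.5 mm proud in front of the blank and is below the chute's surface once the key is over about 6 mm down.
- key_right (a joint): The same for the right key, which works the second gate. Both gates must be down at once for the blank to pass.
- blank_centre (a point): Centre of the loose round wooden blank, 36 mm in diameter, 110 mm long (128 mm over its round-ended spigots), lying across the chute. At the start it rests against the two gates, centre about 87 mm downhill of the keys, top about 89 mm above the table. With both gates down it rolls to the foot stop in about a second.
- home (a point): Point fixed on the rack: where the blank's centre is when the blank rests against the foot stop (x = 214 mm, y = 0, z = 55 mm in the rack's frame).
- ring: Loose turned wooden ring lying flat beside the rack, 84 mm outside diameter, 32 mm high; origin at the centre of its underside. Leave it.
- mug: White mug, 76 mm in diameter, 85 mm high, standing beside the rack; origin at the centre of its underside. Leave it.
- wax_tin: Closed metal tin, 68 mm in diameter, 45 mm high, standing beside the rack; origin at the centre of its underside. Leave it.
- blank: The loose round blank itself (see point blank_centre); origin at its centre, y along its axis, turning as it rolls.
Not all that is in view belongs to the job. Of the things like the blank, leave any that is blue, red or turquoise; of the rest the larger one is meant.

How it is judged (in metres and radians):
On the way:
1. the blank has come to rest at the foot stop while the fingertips still hold both keys down (value of joint each of key_left, key_right above 0.007 m and contact force between the fingers and key_left above 0.5 N and contact force between the fingers and key_right above 0.5 N and distance between blank_centre and home below 0.012 m and linear speed of blank below 0.03 m/s), for 0.3 s.
At the end, for the whole second after the job is handed in: The blank lies at rest against the foot stop (its centre within 12 mm of site home), both keys are up again (pressed less than 2 mm), and the ring, mug and tin are within 20 mm of where they began (distance between blank_centre and home below 0.012 m and linear speed of blank below 0.02 m/s and value of joint each of key_left, key_right below 0.002 m and distance of each of ring, mug, wax_tin from where it was at the start of the episode below 0.02 m); the robot touches nothing.
It fails at once if the robot touched the blank (contact force between any of the fingers, the arm and blank above 0.3 N).
It fails at once if the blank was lifted out of the chute (z of blank_centre in the frame of rack above 0.085 m).
It fails at once if a bystander was knocked or moved (distance of any of ring, mug, wax_tin from where it was at the start of the episode above 0.02 m).
It also fails if it takes over 29 s, if anything falls off the work surface, if the arm or the gripper's body presses on something with over 40 N, if the wrist force passes 120 N, or if a joint passes its speed limit or range.

## Working session

There is one attempt and no reset: what is moved stays moved. The work goes in short steps, Python scripts to look and compute and a tool call to move; the robot and the scene stay as the last step left them, time stands still between calls to the robot, and variables do not carry over. Pictures are saved under pics/ and viewed, and the job is handed in when it is done.

Besides the shell and the picture viewer there is one more tool, called by a JSON object that holds its "op" and its "data". send_rows: Moves the arm, as the interface text tells. Its arguments: {"type":"object","properties":{"moves":{"type":"array"}},"required":["moves"]}

```bash
ls; mkdir -p pics; cat > h.py <<'E'
import numpy as np, cv2
from rig import status, vision, bot, models
def save(n,im): cv2.imwrite('pics/'+n+'.png',im[:,:,::-1])
def world(c,u,v,T=None):
    d=c['depth'][int(round(v)),int(round(u))]
    p=np.array([(u-c['cx'])/c['fx']*d,-(v-c['cy'])/c['fy']*d,-d,1])
    return ((c['pose'] if T is None else T)@p)[:3]
E
python3 - <<'E'
from h import *
s=status.read_state(); print(s['time_s'],s['position'],s['tcp_rot'],s['opening'])
for n in ['scene','top']:
    c=vision.capture(n); save(n+'0',c['img']); print(n,[k for k in c],c['fx'],c['pose'].round(3).tolist())
    for t in ['top_left','top_right','blank_centre','home','rack','ring','mug','wax_tin']:
        for r in models.landmark_of(n,t):
            u,v=r['point']; print(t,round(r['confidence'],2),np.round([u,v],1),world(c,u,v).round(4))
print(status.read_state()['time_s'])
E
```

```text
pics
0.0 [0.28134864 0.55724905 0.2215345 ] [[-8.92572390e-01  4.50902105e-01 -1.34892422e-03]
 [ 4.50903951e-01  8.92570667e-01 -1.79745884e-03]
 [ 3.93532218e-04 -2.21259739e-03 -9.99997475e-01]] 1.001873502121702
scene ['img', 'depth', 'fx', 'fy', 'cx', 'cy', 'pose'] 414.7409193605251 [[-0.574, -0.693, 0.436, 1.087], [0.819, -0.483, 0.311, 0.277], [-0.005, 0.535, 0.845, 0.971], [0.0, 0.0, 0.0, 1.0]]
top_left 0.41 [275.9 164.6] [ 0.5403 -0.1332  0.0946]
top_left 0.35 [279.6 240.9] [0.7146 0.0019 0.0788]
top_right 0.43 [275.1 182.2] [ 0.5866 -0.1028  0.0914]
blank_centre 0.85 [241.5 129.1] [ 0.4506 -0.3269  0.0325]
blank_centre 0.84 [210.5 231.8] [ 0.7731 -0.1772  0.0248]
blank_centre 0.8 [240.2 284.5] [ 0.8434 -0.0236  0.0275]
blank_centre 0.76 [309.3 177.5] [ 0.5231 -0.038   0.0916]
blank_centre 0.56 [301.5 311.6] [0.8175 0.1355 0.0388]
home 0.6 [358.3 191.6] [0.4519 0.0777 0.0373]
rack 0.8 [276.4 193.5] [ 0.6002 -0.0894  0.0668]
ring 0.74 [395.7 197.8] [0.4108 0.1699 0.0355]
ring 0.71 [310.5 179.9] [ 0.5264 -0.032   0.0894]
mug 0.68 [280.3 241.8] [0.7134 0.0031 0.0735]
wax_tin 0.
[... 268 characters left out ...]
, 0.0, 1.0]]
top_left 0.65 [335.2 271.2] [ 0.5323 -0.1318  0.0914]
top_right 0.44 [321.8 241.7] [ 0.5907 -0.1051  0.0919]
top_right 0.3 [289.9 276.7] [ 0.5206 -0.0424  0.0841]
blank_centre 0.96 [290.  278.4] [ 0.5171 -0.0425  0.0867]
blank_centre 0.78 [353.  166.7] [ 0.7655 -0.1786  0.0244]
blank_centre 0.6 [286.4 133.3] [ 0.8379 -0.0325  0.028 ]
home 0.65 [235.1 305.6] [0.463  0.0684 0.0377]
rack 0.82 [324.4 263.6] [ 0.5495 -0.1127  0.0647]
ring 0.75 [189.5 347. ] [0.3768 0.1639 0.0016]
ring 0.44 [322.9 242. ] [ 0.59   -0.1073  0.0927]
mug 0.75 [276.6 205.5] [ 0.6811 -0.0134  0.0026]
wax_tin 0.6 [381.7 240.3] [ 0.6018 -0.2341  0.0454]
wax_tin 0.34 [190.9 345.9] [ 0.379   0.1614 -0.0006]
0.9
```

View pics/scene0.png

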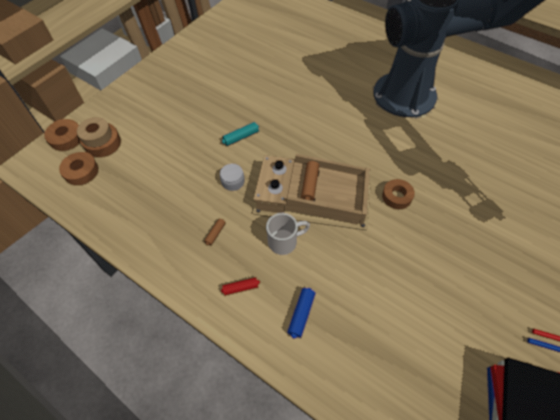

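View pics/top0.png

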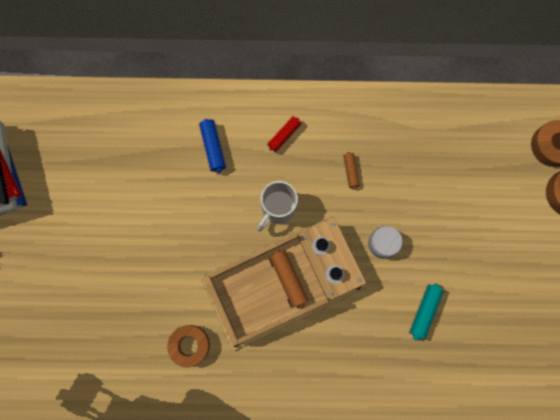

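Scene: the rack has its deck with the black keys at (321,243) and (336,272) in top, and (279,166) and (275,184) in scene. The blank candidates are the large brown one in the rack (290,278 top), the small brown one on the table (351,170), and the blue, red and turquoise ones. The one in the rack is the larger non-excluded one. Next I'll measure the keys from both views.

```bash
cat > m.py <<'E'
from h import *
from scipy import ndimage
def keys(c,T=None,win=None,zr=(0.084,0.105)):
    d=c['depth'];H,W=d.shape
    v,u=np.mgrid[:H,:W]
    P=np.stack([(u-c['cx'])/c['fx']*d,-(v-c['cy'])/c['fy']*d,-d,np.ones_like(d)],-1)@((c['pose'] if T is None else T).T)
    hsv=cv2.cvtColor(c['img'],cv2.COLOR_RGB2HSV)
    m=(d>0)&(P[...,2]>zr[0])&(P[...,2]<zr[1])&(hsv[...,2]<70)&(np.hypot(P[...,0]-.5615,P[...,1]+.118)<.07)
    L,n=ndimage.label(m)
    for i in range(1,n+1):
        k=L==i
        if k.sum()>15: 
            p=P[k][:,:3]; q=np.argwhere(k); print('blob',k.sum(),'px',q.mean(0)[::-1].round(1),'mean',p.mean(0).round(4),'mid',((p.min(0)+p.max(0))/2).round(4),'ext',np.ptp(p,axis=0).round(4))
E
python3 - <<'E'
from m import *
im=[]
for n,(u,v) in (('scene',(277,176)),('top',(329,258))):
    c=vision.capture(n); print(n); keys(c)
    im.append(cv2.resize(c['img'][v-40:v+40,u-40:u+40],(400,400),interpolation=cv2.INTER_CUBIC))
save('crop',np.hstack(im))
E
```

```text
scene
blob 57 px [278.6 164.6] mean [ 0.5346 -0.1285  0.0919] mid [ 0.533  -0.1291  0.0905] ext [0.023  0.0219 0.0118]
blob 63 px [274.3 183.8] mean [ 0.5923 -0.1013  0.0923] mid [ 0.5914 -0.1018  0.0908] ext [0.023  0.0222 0.0131]
top
blob 114 px [322.1 244.4] mean [ 0.5852 -0.1056  0.0924] mid [ 0.585  -0.1056  0.0919] ext [0.0228 0.0238 0.0127]
blob 116 px [335.9 273.2] mean [ 0.5282 -0.133   0.0921] mid [ 0.5277 -0.1332  0.0932] ext [0.0222 0.0239 0.0098]
```

View pics/crop.png

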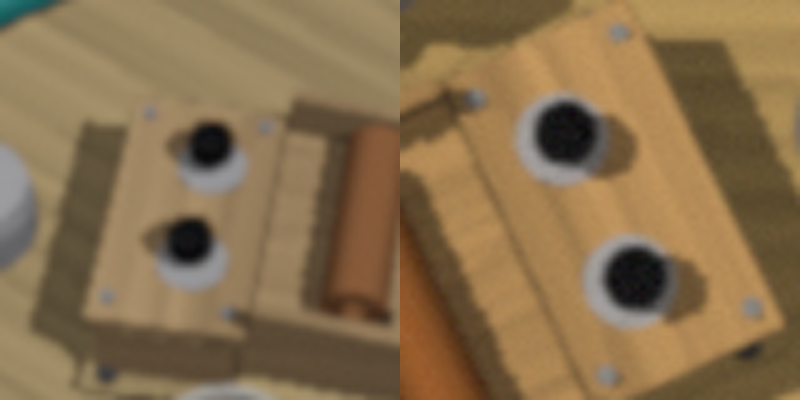

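The crop shows two black caps on white collars. The two views differ by about 7 mm, so I'll move above the keys and refine with the wrist camera.

{"op": "send_rows", "data": {"moves": [[-0.92, -0.79, 0, 0, 0, 0, -0.22], [-0.92, -0.79, 0, 0, 0, 0, -0.22], [-0.92, -0.79, 0, 0, 0, 0, -0.22], [-0.92, -0.79, 0, 0, 0, 0, -0.22], [-0.92, -0.79, 0, 0, 0, 0, -0.22], [-0.92, -0.79, 0, 0, 0, 0, -0.22], [-0.92, -0.79, 0, 0, 0, 0, -0.22], [-0.92, -0.79, 0, 0, 0, 0, -0.22], [-0.92, -0.79, 0, 0, 0, 0, -0.22], [-0.92, -0.79, 0, 0, 0, 0, -0.22], [-0.92, -0.79, 0, 0, 0, 0, -0.22], [-0.92, -0.79, 0, 0, 0, 0, -0.22]]}}

```text
time_s: 2.5
position: [0.4217, 0.221, 0.2228]
tcp_rot: [[-0.893, 0.451, 0.001], [0.451, 0.893, 0.0], [-0.0, 0.0, -1.0]]
force: [0.2, -0.2, 0.5]
opening: 0.613
```

{"op": "send_rows", "data": {"moves": [[-0.92, -0.79, 0, 0, 0, 0, -0.22], [-0.92, -0.79, 0, 0, 0, 0, -0.22], [-0.92, -0.79, 0, 0, 0, 0, -0.22], [-0.92, -0.79, 0, 0, 0, 0, -0.22], [-0.92, -0.79, 0, 0, 0, 0, -0.22], [-0.92, -0.79, 0, 0, 0, 0, -0.22], [-0.92, -0.79, 0, 0, 0, 0, -0.22], [-0.92, -0.79, 0, 0, 0, 0, -0.22], [-0.92, -0.79, 0, 0, 0, 0, -0.22], [-0.92, -0.79, 0, 0, 0, 0, -0.22], [-0.92, -0.79, 0, 0, 0, 0, -0.22], [-0.92, -0.79, 0, 0, 0, 0, -0.22]]}}

```text
time_s: 4.0
position: [0.5611, -0.1151, 0.2227]
tcp_rot: [[-0.893, 0.451, 0.0], [0.451, 0.893, -0.0], [-0.0, 0.0, -1.0]]
force: [0.3, 0.1, 0.0]
opening: 0.61
```

{"op": "send_rows", "data": {"moves": [[0, 0, 0, 0, 0, 0.95, -0.22], [0, 0, 0, 0, 0, 0.95, -0.22], [0, 0, 0, 0, 0, 0.95, -0.22], [0, 0, 0, 0, 0, 0.95, -0.22], [0, 0, 0, 0, 0, 0, -0.22], [0, 0, 0, 0, 0, 0, -0.22]]}}

```text
time_s: 4.75
position: [0.5608, -0.1142, 0.2226]
tcp_rot: [[-0.428, 0.904, 0.0], [0.904, 0.428, -0.0], [-0.0, 0.0, -1.0]]
force: [-0.5, 0.1, 0.6]
opening: 0.611
```

```bash
cat > w.py <<'E'
from m import *
import sys
def wr(tag):
    s=status.read_state(); c=vision.capture('wrist')
    T=np.eye(4);T[:3,:3]=s['tcp_rot'];T[:3,3]=s['position'];T=T@c['hand_eye']
    print(s['time_s'],np.round(s['position'],4),'yang',np.degrees(np.arctan2(s['tcp_rot'][1][1],s['tcp_rot'][0][1])),s['opening'],s['force'])
    save(tag,c['img']); print(c['hand_eye'].round(3).tolist(),c['fx']); keys(c,T)
    return s,c,T
wr(sys.argv[1])
E
python3 w.py w1
```

```text
4.75 [ 0.5608 -0.1142  0.2226] yang 25.329772508838367 0.611235648688506 [-0.52358198  0.12365481  0.58081135]
[[0.0, 0.96, 0.279, 0.076], [1.0, -0.0, -0.0, -0.0], [-0.0, 0.279, -0.96, -0.163], [0.0, 0.0, 0.0, 1.0]] 313.1422604656933
blob 531 px [239.7 207.1] mean [ 0.5305 -0.1314  0.092 ] mid [ 0.5308 -0.1323  0.0895] ext [0.0242 0.0246 0.0106]
blob 520 px [304.5 206.8] mean [ 0.5871 -0.1042  0.0922] mid [ 0.5875 -0.1047  0.0895] ext [0.024  0.0242 0.0107]
```

View pics/w1.png

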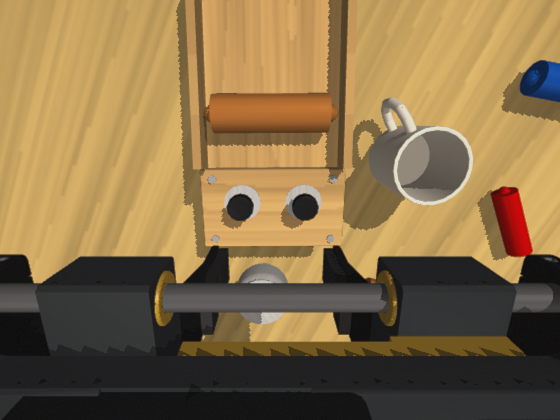

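```bash
python3 -c "
import cv2
a=cv2.imread('pics/w1.png')[190:350,180:370];cv2.imwrite('pics/w1c.png',cv2.resize(a,(712,600),interpolation=cv2.INTER_CUBIC))"
```

```text
(no output)
```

View pics/w1c.png

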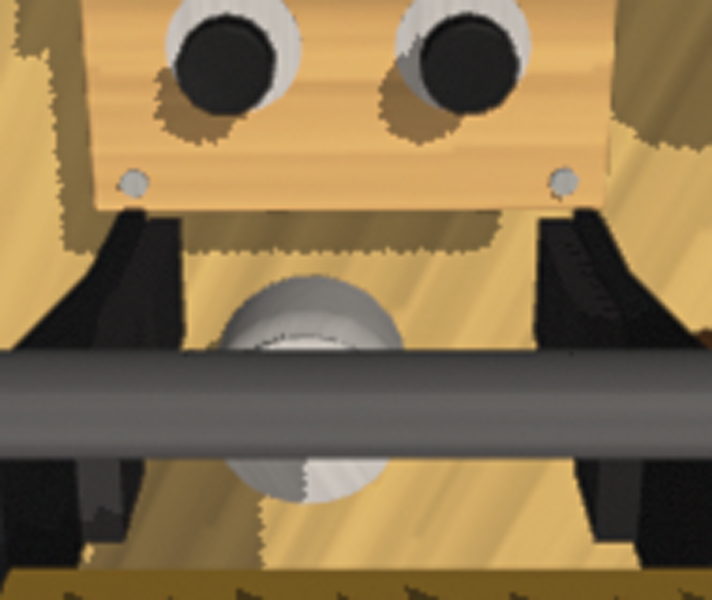

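The wrist view puts the midpoint at (0.559, -0.118), height 0.092, angle 25.6°, which lies between the two fixed cameras' values. The fingertips are about 10 mm thick, so with a 53 mm gap their centres sit 63 mm apart. Descending.

{"op": "send_rows", "data": {"moves": [[-0.1, -0.12, 0.6, 0, 0, 0.03, -0.22], [0, 0, 0.9, 0, 0, 0, -0.22], [0, 0, 0.9, 0, 0, 0, -0.22], [0, 0, 0.9, 0, 0, 0, -0.22], [0, 0, 0.8, 0, 0, 0, -0.22], [0, 0, 0.5, 0, 0, 0, -0.22], [0, 0, 0.2, 0, 0, 0, -0.22], [0, 0, 0, 0, 0, 0, -0.22]]}}

```text
time_s: 5.8
position: [0.5591, -0.1177, 0.1024]
tcp_rot: [[-0.421, 0.907, -0.0], [0.907, 0.421, 0.0], [0.0, -0.0, -1.0]]
force: [0.1, 0.2, 0.5]
opening: 0.606
```

```bash
python3 w.py w2; python3 - <<'E'
from h import *
im=[]
a=cv2.imread('pics/w2.png')[150:350,180:380,::-1]; im.append(cv2.resize(a,(400,400)))
for n,(u,v) in (('scene',(277,170)),):
    c=vision.capture(n); im.append(cv2.resize(c['img'][v-40:v+40,u-40:u+40],(400,400),interpolation=cv2.INTER_CUBIC))
save('w2c',np.hstack(im))
E
```

```text
5.8 [ 0.5591 -0.1177  0.1024] yang 24.903408398522675 0.6059578158690523 [0.12713494 0.18608056 0.54538581]
[[0.0, 0.96, 0.279, 0.076], [1.0, -0.0, -0.0, -0.0], [-0.0, 0.279, -0.96, -0.163], [0.0, 0.0, 0.0, 1.0]] 313.1422604656933
blob 869 px [323.6 248.8] mean [ 0.5833 -0.1021  0.092 ] mid [ 0.5872 -0.1047  0.0946] ext [0.0239 0.0252 0.0209]
blob 833 px [226.9 249.7] mean [ 0.5314 -0.1269  0.092 ] mid [ 0.5307 -0.1298  0.0946] ext [0.0247 0.0202 0.0209]
```

View pics/w2c.png

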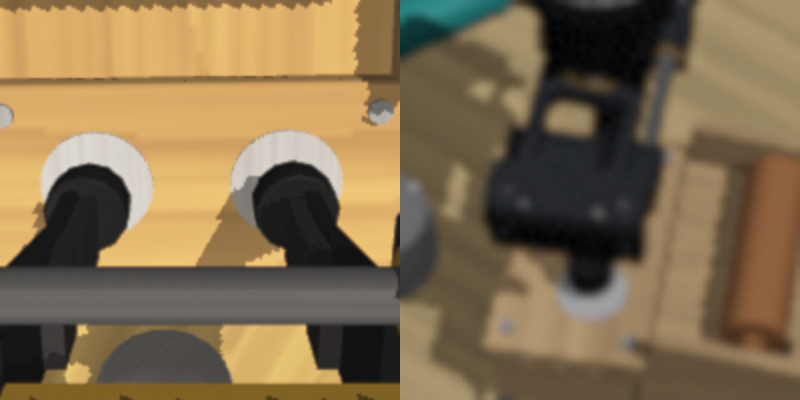

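Both tips stand over the caps (wrist crop (88,210) and (295,205)). Pressing.

{"op": "send_rows", "data": {"moves": [[0, 0, 0.3, 0, 0, 0, -0.22], [0, 0, 0.4, 0, 0, 0, -0.22], [0, 0, 0.1, 0, 0, 0, -0.22], [0, 0, 0, 0, 0, 0, -0.22]]}}

```text
time_s: 6.4
position: [0.5599, -0.118, 0.0829]
tcp_rot: [[-0.421, 0.907, 0.002], [0.907, 0.421, -0.001], [-0.001, 0.001, -1.0]]
force: [0.6, -0.2, 6.1]
opening: 0.61
```

{"op": "send_rows", "data": {"moves": [[0, 0, 0.06, 0, 0, 0, -0.22], [0, 0, 0, 0, 0, 0, -0.22], [0, 0, 0, 0, 0, 0, -0.22], [0, 0, 0, 0, 0, 0, -0.22], [0, 0, 0, 0, 0, 0, -0.22], [0, 0, 0, 0, 0, 0, -0.22], [0, 0, 0, 0, 0, 0, -0.22], [0, 0, 0, 0, 0, 0, -0.22]]}}

```text
time_s: 7.4
position: [0.5599, -0.118, 0.0824]
tcp_rot: [[-0.421, 0.907, 0.002], [0.907, 0.421, -0.001], [-0.002, 0.001, -1.0]]
force: [-0.3, 0.7, 9.8]
opening: 0.61
```

```bash
cat > chk.py <<'E'
from h import *
import sys
s=status.read_state(); print(s['time_s'],s['position'],s['force'],s['moment'])
c=vision.capture('scene'); w=vision.capture('wrist'); t=vision.capture('top')
z=lambda i:cv2.resize(i,(260,195))
save(sys.argv[1],np.hstack([cv2.resize(c['img'][130:240,220:400],(400,245),interpolation=cv2.INTER_CUBIC),cv2.resize(w['img'],(390,245))]))
for n,cc in (('top',t),('scene',c)):
    for r in models.landmark_of(n,'blank_centre')[:5]:
        u,v=r['point']; print(n,round(r['confidence'],2),np.round([u,v]),world(cc,u,v).round(4))
E
python3 chk.py p1
```

```text
7.4 [ 0.5599314  -0.11800864  0.0823798 ] [-0.27920908  0.66205095  9.78614549] [0.01474249 0.23355352 0.00555754]
top 0.87 [214. 148.] [0.8004 0.1254 0.0345]
top 0.74 [351. 168.] [ 0.7621 -0.1747  0.0237]
top 0.72 [236. 305.] [0.4644 0.0633 0.0711]
top 0.69 [425. 312.] [ 0.4556 -0.3221  0.0373]
top 0.66 [286. 131.] [ 0.844  -0.0309  0.0276]
scene 0.97 [301. 314.] [0.8204 0.1371 0.034 ]
scene 0.88 [240. 131.] [ 0.4621 -0.3215  0.0373]
scene 0.86 [356. 187.] [0.4672 0.0734 0.0722]
scene 0.74 [242. 284.] [ 0.8388 -0.0206  0.0263]
scene 0.51 [213. 232.] [ 0.7694 -0.172   0.0259]
```

View pics/p1.png

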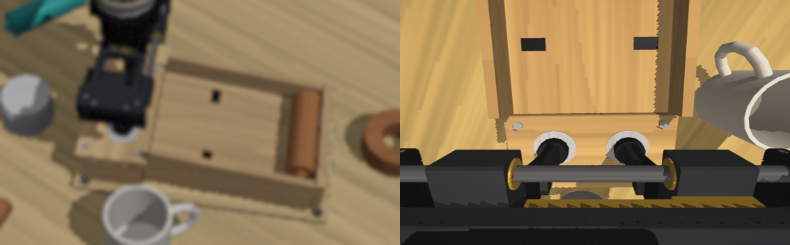

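The blank has rolled to the stop: it was measured at (0.467, 0.073), and home is predicted at (0.467, 0.075). I'll keep holding so it can settle, and check that it's still.

{"op": "send_rows", "data": {"moves": [[0, 0, 0, 0, 0, 0, -0.22], [0, 0, 0, 0, 0, 0, -0.22], [0, 0, 0, 0, 0, 0, -0.22], [0, 0, 0, 0, 0, 0, -0.22], [0, 0, 0, 0, 0, 0, -0.22], [0, 0, 0, 0, 0, 0, -0.22], [0, 0, 0, 0, 0, 0, -0.22], [0, 0, 0, 0, 0, 0, -0.22], [0, 0, 0, 0, 0, 0, -0.22], [0, 0, 0, 0, 0, 0, -0.22], [0, 0, 0, 0, 0, 0, -0.22], [0, 0, 0, 0, 0, 0, -0.22]]}}

```text
time_s: 9.15
position: [0.56, -0.118, 0.0824]
tcp_rot: [[-0.421, 0.907, 0.002], [0.907, 0.421, -0.001], [-0.002, 0.001, -1.0]]
force: [-0.7, 0.0, 9.5]
opening: 0.614
```

```bash
python3 chk.py p2
```

```text
9.15 [ 0.55995283 -0.11801372  0.08238854] [-0.70277016  0.04734071  9.49617078] [-0.06042084  0.18220632 -0.01777814]
top 0.83 [286. 135.] [ 0.835  -0.0323  0.0272]
top 0.78 [352. 169.] [ 0.7604 -0.1758  0.0225]
top 0.61 [426. 311.] [ 0.4583 -0.3249  0.0313]
top 0.58 [235. 307.] [0.46   0.065  0.0767]
top 0.58 [213. 146.] [0.8045 0.1275 0.0342]
scene 0.87 [358. 189.] [0.47   0.0792 0.0738]
scene 0.87 [242. 285.] [ 0.843  -0.0193  0.0281]
scene 0.74 [216. 229.] [ 0.7586 -0.1725  0.0232]
scene 0.61 [242. 132.] [ 0.4605 -0.3175  0.0366]
scene 0.6 [301. 311.] [0.8171 0.1334 0.0372]
```

View pics/p2.png

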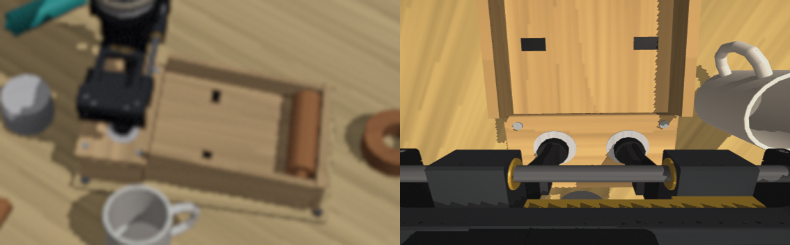

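The blank lies at the stop unchanged and both keys are at the end of their travel. Withdrawing upward.

{"op": "send_rows", "data": {"moves": [[0, 0, -0.3, 0, 0, 0, -0.22], [0, 0, -0.5, 0, 0, 0, -0.22], [0, 0, -0.8, 0, 0, 0, -0.22], [0, 0, -1, 0, 0, 0, -0.22], [0, 0, -1, 0, 0, 0, -0.22], [0, 0, -1, 0, 0, 0, -0.22], [0, 0, -0.8, 0, 0, 0, -0.22], [0, 0, -0.4, 0, 0, 0, -0.22], [0, 0, 0, 0, 0, 0, -0.22], [0, 0, 0, 0, 0, 0, -0.22]]}}

```text
time_s: 10.65
position: [0.5583, -0.1174, 0.2251]
tcp_rot: [[-0.421, 0.907, -0.002], [0.907, 0.421, 0.001], [0.002, -0.002, -1.0]]
force: [-0.4, -0.3, -0.1]
opening: 0.612
```

```bash
python3 chk.py p3; python3 w.py w3; python3 - <<'E'
from h import *
for n in ['scene','top']:
    c=vision.capture(n)
    for t in ['ring','mug','wax_tin']:
        for r in models.landmark_of(n,t)[:2]:
            u,v=r['point']; print(n,t,round(r['confidence'],2),np.round([u,v],1))
E
```

```text
10.65 [ 0.55833556 -0.11738745  0.22506447] [-0.42060007 -0.3447262  -0.14896131] [-0.04475672  0.06321096  0.05260551]
top 0.87 [233. 304.] [0.4648 0.0704 0.0744]
top 0.86 [288. 133.] [ 0.8398 -0.0367  0.0249]
top 0.77 [426. 311.] [ 0.4579 -0.3241  0.0371]
top 0.72 [211. 147.] [0.8017 0.1313 0.0358]
top 0.71 [354. 169.] [ 0.7588 -0.18    0.0278]
scene 0.92 [357. 190.] [0.4754 0.0813 0.0761]
scene 0.87 [242. 283.] [ 0.838  -0.0211  0.028 ]
scene 0.78 [215. 231.] [ 0.7652 -0.1687  0.0279]
scene 0.64 [242. 133.] [ 0.4625 -0.3171  0.0325]
scene 0.55 [302. 312.] [0.8161 0.1348 0.034 ]
10.9 [ 0.5588 -0.1176  0.2254] yang 24.89743057299483 0.6122518922155897 [0.35947543 0.17039783 0.17531995]
[[0.0, 0.96, 0.279, 0.076], [1.0, -0.0, -0.0, -0.0], [-0.0, 0.279, -0.96, -0.163], [0.0, 0.0, 0.0, 1.0]] 313.1422604656933
blob 517 px [307.7 203.8] mean [ 0.5871 -0.1042  0.0921] mid [ 0.5877 -0.1046  0.0896] ext [0.024  0.0244 0.0102]
blob 521 px [243.3 204.6] mean [ 0.5305 -0.1314  0.0922] mid [ 0.5306 -0.1323  0.0893] ext [0.0239 0.0248 0.0101]
scene ring 0.88 [394.  199.2]
scene mug 0.83 [282.7 243.6]
scene mug 0.39 [234.9 183. ]
scene wax_tin 0.87 [235.1 183. ]
top ring 0.81 [191.5 349.2]
top mug 0.96 [279.  208.6]
top mug 0.57 [230.5 303.8]
```

View pics/p3.png

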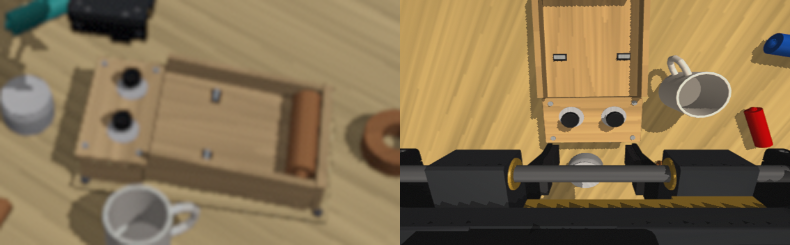

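The picture shows both keys up again at 0.092 m, the gates standing proud, and the blank at the foot stop. The ring, mug and tin are where they were, and the arm is clear.

```bash
python3 -c "
from rig import bot
print(bot.hand_in())"
```

```text
the job is handed in; nothing more can be done
None
```

I pressed both keys fully down together with the two fingertips, and the blank rolled to the foot stop. After holding the keys about 2.8 s in all, I raised the arm straight up and handed in at about 11 s of the 29 s allowed. The hand-in gives no verdict.

- **Pressing:** the fingertips stopped at about z = 0.082 m with 9.5–9.8 N on the tool in all. The force on each key was not measured separately.
- **Blank:** while the keys were held, two looks about 1.75 s apart showed it at the stop, at about (0.467, 0.073) against a predicted home of (0.467, 0.075). The readings scattered by up to about 10 mm between cameras and looks. Its rest was judged from the pictures looking unchanged.
- **Keys and gates:** after withdrawing, both key tops read 0.092 m again and both gates stood proud.
- **Bystanders:** the ring and mug were within 3–4 pixels of their first positions. The tin was within 1–2 pixels in the scene view; the network missed it in the last top view.
- **Disagreement:** the two fixed cameras differed by about 7 mm on where the keys stand. The wrist camera fell between them, and I used its value.

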